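Seat the drying chamber's cover evenly

ROBOT

A 6-joint arm with a two-finger parallel gripper is mounted at the origin on the work surface. World frame = base frame: x ahead of the robot, y to its left, z up, the work surface at z = 0. Lengths are in m, angles in rad, forces in N, time in s.
With the tool pointing down it reaches from about 0.275 to 0.775 m from the base axis. Payload 14.6 kg.
Tool frame: the origin (TCP) lies at the very end of the fingers, on their centre line; the grasp point (between the pads) lies 19 mm behind it; z points along the fingers, y is the line along which they close (so a half turn about z gives the same grasp; the last joint's range is limited). The gripper opens to 85 mm and grips with 20 to 120 N. Pads are 22 mm wide; open, the fingers measure 114 mm over their backs; the gripper's body (76 mm by 85 mm) begins 54 mm behind the grasp point. The pads swing forward as they close: fully open they stand 13 mm farther back than shut.
Start: joints at [-1.42, 0.263, -0.048, 1.259, 0, 1.415], TCP at [0.158, -0.501, 0.199] pointing down, gripper open.
Joint ranges: [-2.65, 2.65], [-0.89, 1.7], [-1.18, 1.37], [-2.13, 2.11], [-1.35, 1.29], [-3.14, 3.14]. Speed limits (rad/s): [1.89, 1.89, 2.57, 2.79, 3.14, 3.14].

INTERFACE

Orientations are given as a unit quaternion [w, x, y, z].
In Python, from plant import arm gives the robot as it stands.
- The arm moves only by the shell command python3 -m creep 'ROWS' [OPENING]. ROWS is JSON, a list of rows, each a list of 2 entries, a list of its own where there are three numbers: the shift along the world's x, y, z in cm, then the turn about the world's z in rad. In form: [[[dx, dy, dz], spin], ...]. A call has 1 to 12 rows; each row shifts and turns the commanded pose from where the row before left it; what a row does not reach is not made up. A row lasts 1/8 s, in which the tool goes at most 62.5 mm and 10.7 degrees, less where a joint would pass 70% of its speed; a pose out of reach is approached as far as the arm can. A call is refused whole if a number of a shift passes 6.25 or a number of a turn 0.188, either way. A call with a gripper value outside its range is refused whole. OPENING is the gripper's target within -1 to 1 (fully open at 1, half-way at 0, shut at -1), set as the call begins (- or left out, the last holds). The fingers move at their own pace and stop on an object; the grip force is fixed at half the most. Time passes only in rows, so rows that do not move let the fingers close. It gives the time, the measured TCP pose, the force, the opening and the grip force at its end, in the units of the state.
- arm.observe(): the state, without advancing time (a new reading comes with each control period).
- arm.read_camera(name): name is "side" or "top"; returns the picture (384x512x3 uint8, red, green, blue); there is no depth.
- arm.camera_params(name): a dict with "mtx" (3x3 intrinsics, pixels), "k1" (the pictures are not rectified: a ray, as slopes to the right and down, at radius r is drawn at 1 + k1 r^2 times it, then the intrinsics apply), "R" (3x3) and "t" (3): a world point X has camera coordinates R X + t. Camera axes: x right, y down, z forward; pixel columns grow to the right and rows downward; lengths in m; the calibration is good to about 2 mm. A picture is of the moment at which its call begins. camera_params takes no time and is no camera call.
- arm.sign_off(): hands the job in; it is judged then, once.
The state is a dict: "time": time; "joint_positions": joint angles; "qvel": joint speeds; "effort": joint torques, N m; "tcp_pos": TCP position; "ee_rot": TCP orientation; "wrist_force": force on the tool from outside, world axes, zero at the start; "torque": the same for the moment, N m; "grip_width": finger opening in m; "gripper_force": force on a finger pad.
Only numpy, scipy, OpenCV 4.12 (cv2) and the standard library are available. Lean on these libraries where they do the work, as an engineer would, in place of code of your own. Each camera call takes 0.05 s, during which the arm holds its last target. There are 200 camera calls.

TASK

Close up the drying chamber: tighten the cover's four lever screws a little at a time in crisscross order, going from each screw to the one diagonally opposite. First nip up all four lightly, then go round crisscross again until all four are fully tight, evenly and by feel, so that the cover sits flat on its gasket; do not overtighten, which cracks the window, do not tighten one hard while another is loose, and leave the other things on the bench alone.

Things in the scene. Friction and masses are not known exactly. Their poses are not given: they have to be found in the camera images.
- chamber: white moisture analyser with its drying chamber, 174 x 194 mm and 78 mm high (x, y, z) with a 60 mm key panel, 43 mm high, on its -x side; fixed. Origin: centre of the chamber's underside; z up.
- cover: loose aluminium cover, 148 x 168 x 8 mm, with a round window, lying with 1 mm play in the chamber's rim on a firm red silicone gasket. Origin: centre of its underside. Its captive screws stand 100 mm apart along x and 120 mm along y. Gasket thickness and each screw's start height vary unseen by about half a millimetre.
- screw1: clamp-lever screw 1, at the near left (-x, +y) corner of the cover, diagonally opposite screw 3. Origin: on its vertical axis, at the underside of its head. Steel head disc 24 mm across, up to 5 mm above the origin; blue hub 18 mm across up to 20 mm; lever bar along body x, 12 mm wide, top at 18 mm; upright round post 14 mm across at its end, 45 mm out, top at 46 mm.
- screw1_post (a point): post of the lever of screw 1: on its axis, 12 mm below its top. To be pushed sideways or gripped. All four screws: clockwise from above tightens, 1.5 mm down per radian; a screw stays where it is left. At the start the lever points outward, 0.3 to 0.9 rad counterclockwise of the line from the cover's centre; the head is 0.25 to 1.25 mm above the cover, so it runs free for 0.15 to 0.85 rad.
- screw2: clamp-lever screw 2, at the near right (-x, -y) corner of the cover, diagonally opposite screw 4. Origin: on its vertical axis, at the underside of its head. Steel head disc 24 mm across, up to 5 mm above the origin; blue hub 18 mm across up to 20 mm; lever bar along body x, 12 mm wide, top at 18 mm; upright round post 14 mm across at its end, 45 mm out, top at 46 mm.
- screw2_post (a point): post of the lever of screw 2, 12 mm below its top. All four screws: running free takes about 1.2 N pushed squarely at the post. Once the head touches, its clamping force on the cover grows by about 70 N per radian, and the push at the post by about 0.17 N for each newton of clamping force.
- screw3: clamp-lever screw 3, at the far right (+x, -y) corner of the cover, diagonally opposite screw 1. Origin: on its vertical axis, at the underside of its head. Steel head disc 24 mm across, up to 5 mm above the origin; blue hub 18 mm across up to 20 mm; lever bar along body x, 12 mm wide, top at 18 mm; upright round post 14 mm across at its end, 45 mm out, top at 46 mm.
- screw3_post (a point): post of the lever of screw 3, 12 mm below its top. All four screws: nipped up lightly is 4 to 28 N of clamping force (stop at a push of about 4.5 N at the post); fully tight is 45 N (stop at a push of 9 N; 28 to 64 N is right); over 80 N (a push of 14 N) cracks the window.
- screw4: clamp-lever screw 4, at the far left (+x, +y) corner of the cover, diagonally opposite screw 2. Origin: on its vertical axis, at the underside of its head. Steel head disc 24 mm across, up to 5 mm above the origin; blue hub 18 mm across up to 20 mm; lever bar along body x, 12 mm wide, top at 18 mm; upright round post 14 mm across at its end, 45 mm out, top at 46 mm.
- screw4_post (a point): post of the lever of screw 4, 12 mm below its top. All four screws: tightening one takes a few newtons of clamping force off the others. The push is felt truly only while the lever is moving: stuck friction hides it at rest.
- jar_red: bystander, to be left alone: stoppered glass jar, 68 mm across, 101 mm high, red granules. Origin: centre of its underside.
- jar_white: bystander, to be left alone: stoppered glass jar, 68 mm across, 101 mm high, white granules. Origin: centre of its underside.
- jar_black: bystander, to be left alone: stoppered glass jar, 64 mm across, 96 mm high, black granules. Origin: centre of its underside.
- blue_bottle: bystander, to be left alone: white bottle with a blue cap, 52 mm across, 100 mm high. Origin: centre of its underside.
- sample_pan: bystander, to be left alone: aluminium sample pan, 96 mm across, 8 mm high. Origin: centre of its underside.
- spatula: bystander, to be left alone: steel spatula, 160 mm long, lying flat (origin under its middle).
Not all that is in view belongs to the job. What is shaped like the cover but blue or purple is not meant.

How it is judged:
On the way, in this order (a step that is already met when the one before it is completed fails the run):
1. all four screws nipped up lightly: each presses the cover with 4 to 28 N (contact force between screw1 and cover between 4 and 28 N and contact force between screw2 and cover between 4 and 28 N and contact force between screw3 and cover between 4 and 28 N and contact force between screw4 and cover between 4 and 28 N), for 0.1 s.
2. all four screws fully tight: each presses the cover with 28 to 64 N (contact force between screw1 and cover between 28 and 64 N and contact force between screw2 and cover between 28 and 64 N and contact force between screw3 and cover between 28 and 64 N and contact force between screw4 and cover between 28 and 64 N), for 0.2 s.
At the end, for the whole second after the job is handed in: each of the four screws presses the cover with 28 to 64 N, and the cover is at rest, level within 0.005 rad (all of step 2 and angle between cover's own z axis and vertical below 0.005 rad and linear speed of cover below 0.01 m/s); the robot touches nothing.
It fails at once if a screw is overtightened (over 80 N on the cover) (contact force between any of screw1, screw2, screw3, screw4 and cover above 80 N).
It fails at once if a screw is tightened hard (over 32 N) while another is still loose (under 3 N) ((contact force between screw1 and cover above 32 N and contact force between any of screw2, screw3, screw4 and cover below 3 N) or (contact force between screw2 and cover above 32 N and contact force between any of screw1, screw3, screw4 and cover below 3 N) or (contact force between screw3 and cover above 32 N and contact force between any of screw1, screw2, screw4 and cover below 3 N) or (contact force between screw4 and cover above 32 N and contact force between any of screw1, screw2, screw3 and cover below 3 N)).
It fails at once if not crisscross: two screws on one side nipped (over 8 N) while both on the other side are loose (under 2 N) ((contact force between each of screw1, screw2 and cover above 8 N and contact force between each of screw3, screw4 and cover below 2 N) or (contact force between each of screw2, screw3 and cover above 8 N and contact force between each of screw4, screw1 and cover below 2 N) or (contact force between each of screw3, screw4 and cover above 8 N and contact force between each of screw1, screw2 and cover below 2 N) or (contact force between each of screw4, screw1 and cover above 8 N and contact force between each of screw2, screw3 and cover below 2 N)).
It fails at once if not crisscross: two screws on one side hard (over 34 N) while both on the other side are only light (under 22 N) ((contact force between each of screw1, screw2 and cover above 34 N and contact force between each of screw3, screw4 and cover below 22 N) or (contact force between each of screw2, screw3 and cover above 34 N and contact force between each of screw4, screw1 and cover below 22 N) or (contact force between each of screw3, screw4 and cover above 34 N and contact force between each of screw1, screw2 and cover below 22 N) or (contact force between each of screw4, screw1 and cover above 34 N and contact force between each of screw2, screw3 and cover below 22 N)).
It fails at once if a bystander is moved by more than 20 mm (distance of any of jar_red, jar_white, jar_black, blue_bottle, sample_pan, spatula from where it was at the start of the episode above 0.02 m).
It also fails if it takes over 72 s, if anything falls off the work surface, if the arm or the gripper's body presses on something with over 40 N, if the wrist force passes 120 N, or if a joint passes its speed limit or range.

## Working session

There is one attempt and no reset: what is moved stays moved. The work goes in short steps, Python scripts to look and compute and a shell command to move; the robot and the scene stay as the last step left them, time stands still between calls to the robot, and variables do not carry over. Pictures are saved under pics/ and viewed, at most 10 in all, crops included, and the job is handed in when it is done.

```bash
ls; mkdir -p pics; python3 - <<'E'
from plant import arm
import cv2
for n in("top","side"):
    im=arm.read_camera(n); cv2.imwrite(f"pics/{n}0.png",im[:,:,::-1])
    print(n,arm.camera_params(n))
print(arm.observe())
E
```

```text
pics
top {'mtx': array([[477.42646653,   0.        , 250.83321017],
       [  0.        , 477.42646653, 196.40012961],
       [  0.        ,   0.        ,   1.        ]]), 'k1': -0.026717749889992398, 'R': array([[ 0.01296528, -0.99977328, -0.01689031],
       [-0.99851764, -0.01205229, -0.05307791],
       [ 0.05286231,  0.01755344, -0.99844752]]), 't': array([0.04508519, 0.51488066, 1.36284976])}
side {'mtx': array([[497.83039313,   0.        , 251.63475083],
       [  0.        , 497.83039313, 188.68562668],
       [  0.        ,   0.        ,   1.        ]]), 'k1': 0.006994798890303295, 'R': array([[ 0.68872335, -0.72491278, -0.01271255],
       [-0.38090408, -0.34685793, -0.85708906],
       [ 0.61690537,  0.59513951, -0.51501139]]), 't': array([-0.33972254,  0.28223544,  0.86372609])}
{'time': 0.1, 'joint_positions': array([-1.42027917e+00,  2.63506951e-01, -4.88582705e-02,  1.25939398e+00,
       -2.23015458e-05,  1.41548505e+00]), 'qvel': array([-0.00025822, -0.00193959,  0.00137758, -0.00140456,  0.00044725,
        0.00015789]), 'effort': array([ 3.62306826e-03, -6.38579035e+01,  3.85063255e+01,  9.97966679e-03,
       -9.06308765e-05, -2.51941162e-05]), 'tcp_pos': array([ 0.15801071, -0.50037704,  0.19886226]), 'ee_rot': array([-4.81464383e-04,  9.88331269e-01,  1.52318977e-01, -9.99670235e-06]), 'wrist_force': array([ 0.14610121, -0.89763271, -0.77527233]), 'torque': array([0.0248913 , 0.02779224, 0.03046281]), 'gripper_force': 0.0, 'grip_width': 0.08560899509605151}
```

View pics/top0.png

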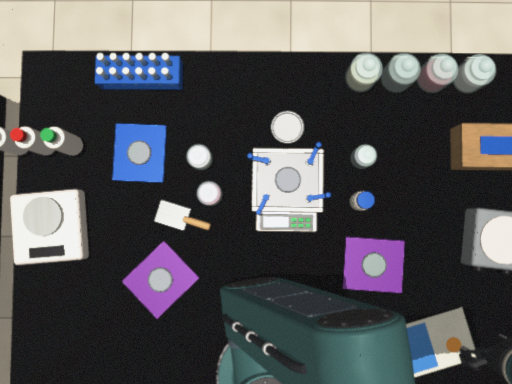

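View pics/side0.png

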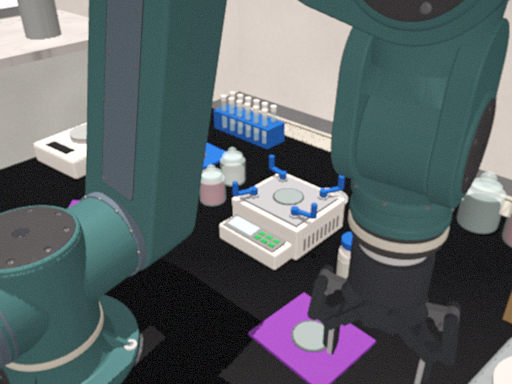

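```bash
python3 - <<'E'
import cv2
im=cv2.imread("pics/top0.png")[130:240,230:350]
cv2.imwrite("pics/c1.png",cv2.resize(im,None,fx=5,fy=5,interpolation=cv2.INTER_CUBIC))
E
```

```text
(no output)
```

View pics/c1.png

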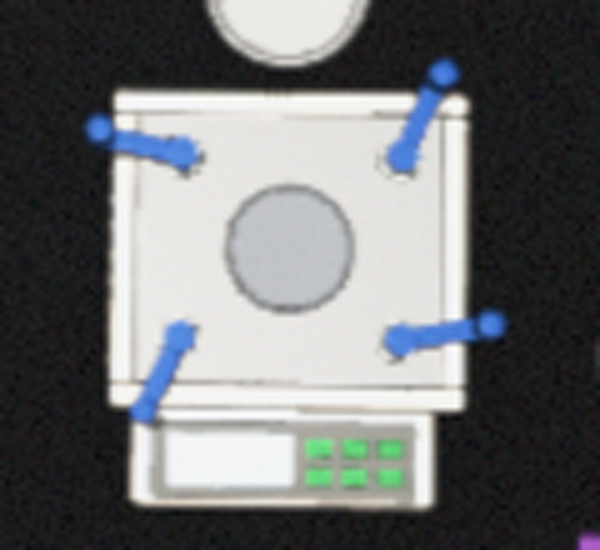

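The blue card (139,153) and the purple ones (160,280), (374,264) could be mistaken for the cover. The real one is the silver cover on the white analyser at (288,180), and the close crop shows its four blue levers. Crop pixels for hub and post: s1 (180,335)/(143,411), s2 (399,341)/(491,325), s3 (401,158)/(444,73), s4 (183,153)/(99,129). In the side view the posts are at s1 (236,187), s2 (313,211), s3 (341,180), s4 (272,160).

```bash
cat > h.py <<'E'
import numpy as np, json
from plant import arm
from scipy.optimize import least_squares
def proj(n,X):
    c=arm.camera_params(n); p=np.atleast_2d(X)@c["R"].T+c["t"]; s=p[:,:2]/p[:,2:]
    s=s*(1+c["k1"]*(s**2).sum(1,keepdims=True)); return s@c["mtx"][:2,:2].T+c["mtx"][:2,2]
OFF=np.array([[-.05,.06],[-.05,-.06],[.05,-.06],[.05,.06]])
def rot(a): return np.array([[np.cos(a),-np.sin(a)],[np.sin(a),np.cos(a)]])
def yaw(o):  # tool x heading
    w,x,y,z=o["ee_rot"]; return np.arctan2(2*(x*y+w*z),1-2*(y*y+z*z))
E
python3 - <<'E'
from h import *
hub=np.array([[180,335],[399,341],[401,158],[183,153]])/5+[230,130]-.4
post=np.array([[143,411],[491,325],[444,73],[99,129]])/5+[230,130]-.4
side=np.array([[236,184],[313,208],[341,178],[272,158]])
def model(p):
    c=p[:2]+OFF@rot(p[2]).T; th=p[4:8]
    h=np.c_[c,np.full(4,p[3]+.020)]; t=np.c_[c+.045*np.c_[np.cos(th),np.sin(th)],np.full(4,p[3]+.046)]
    return c,h,t
def f(p):
    c,h,t=model(p)
    return np.r_[(proj("top",h)-hub).ravel(),(proj("top",t)-post).ravel(),.4*(proj("side",t)-side).ravel(),(p[3]-.085)/.005]
r=least_squares(f,[.5,-.08,0,.085,2.7,4.4,5.8,1.3])
print(r.x.round(4)); print(f(r.x).round(1))
c,h,t=model(r.x); print(c.round(4)); print(t.round(4)); print(np.degrees(r.x[4:]), r.x[4:])
json.dump(dict(c=c.tolist(),th=r.x[4:].tolist(),z=r.x[3]),open("fit.json","w"))
E
```

```text
[ 0.559  -0.0498 -0.006   0.0767  2.7208  4.8594  5.8512  1.3684]
[-0.2  0.2  0.4 -0.2  0.5 -0.4 -0.1 -0.1  0.3 -0.1 -0.1  0.2  0.1  0.2
  0.3 -0.1 -0.9 -0.2 -0.3 -1.1 -0.4 -0.3 -0.7 -0.4 -1.7]
[[ 0.5093  0.0105]
 [ 0.5086 -0.1095]
 [ 0.6086 -0.1101]
 [ 0.6093  0.0099]]
[[ 0.4683  0.0288  0.1227]
 [ 0.5152 -0.154   0.1227]
 [ 0.6495 -0.129   0.1227]
 [ 0.6184  0.0539  0.1227]]
[155.8929988  278.42079018 335.2472474   78.40159712] [2.72084611 4.85935949 5.85116828 1.36836601]
```

```bash
python3 -m creep '[[[2.6,4.4,0],0.18],[[2.6,4.4,0],0.18],[[2.6,4.4,0],0.18],[[2.6,4.4,0],0.18],[[2.6,4.4,0],0.18],[[2.6,4.4,0],0.18],[[2.6,4.4,0],0.18],[[2.6,4.4,0],0.18],[[2.6,4.4,0],0.18],[[2.6,4.4,0],0.18],[[2.6,4.4,0],0.18],[[2.4,4.5,0],0.18]]' -0.2; python3 -m creep '[[[0,0,-1.5],0.18],[[0,0,-1.5],0.07],[[0,0,0],0]]'
python3 - <<'E'
from h import *
o=arm.observe();print(yaw(o))
import cv2
ims=[]
for n,(u,v) in zip(("top","side"),((288,180),(280,190))):
    im=arm.read_camera(n)[v-60:v+60,u-65:u+65,::-1]; ims.append(cv2.resize(im,None,fx=3,fy=3,interpolation=cv2.INTER_CUBIC))
cv2.imwrite("pics/c2.png",np.hstack(ims))
E
```

```text
time: 1.6
tcp_pos: [0.4686, 0.0301, 0.1991]
ee_rot: [-0.0, 0.329, 0.944, -0.0]
wrist_force: [1.3, -1.2, 0.7]
grip_width: 0.0341
gripper_force: 0.0
time: 1.98
tcp_pos: [0.4673, 0.0286, 0.1685]
ee_rot: [-0.001, 0.211, 0.977, -0.0]
wrist_force: [-0.2, 0.0, 0.3]
grip_width: 0.0341
gripper_force: 0.0
2.7155122669144456
```

View pics/c2.png

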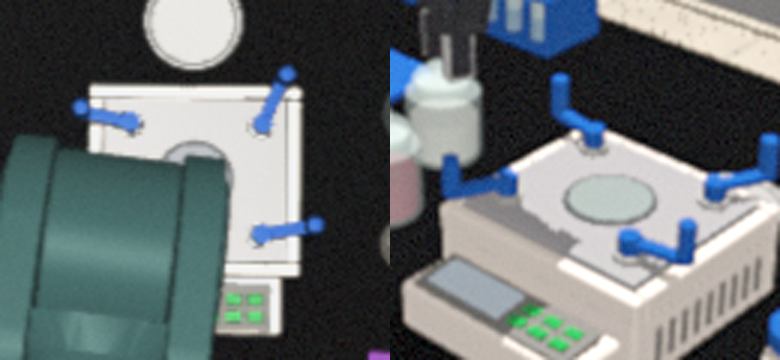

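```bash
cat >> h.py <<'E'
F=json.load(open("fit.json"))
G=.010
def tcp(s,th,g=G):
    return np.array(F["c"][s-1])+.045*np.array([np.cos(th),np.sin(th)])+g*np.array([np.sin(th),-np.cos(th)])
def plan(s,ths):
    "rows (cm) for a chain of post angles"
    P=[tcp(s,t) for t in ths]
    for a,b,t0,t1 in zip(P,P[1:],ths,ths[1:]): print("%.2f: [[%.2f,%.2f,0],%.2f]"%(t1,*(100*(b-a)),t1-t0))
E
cat > feel.py <<'E'
import sys,re; from h import *
s=int(sys.argv[1]); c=np.array(F["c"][s-1])
for b in sys.stdin.read().split("time:")[1:]:
    v=lambda k:np.array(eval(re.search(k+r": (\[.*?\])",b)[1]))
    p=v("tcp_pos");f=v("wrist_force"); d=p[:2]-c; r=np.hypot(*d)
    th=np.arctan2(d[1],d[0])+np.arctan2(G,.045)
    e=np.array([np.cos(th),np.sin(th)]);q=c+.045*e-c+.007*np.array([-e[1],e[0]])
    tau=q[0]*f[1]-q[1]*f[0]
    print(b.split()[0],"th %.3f r %.1f z %.1f push %.2f rad %.1f fz %.1f"%(th,r*1e3,p[2]*1e3,tau/.045,f[:2]@e,f[2]))
E
python3 - <<'E'
from h import *
print((tcp(1,2.72)-[.4673,.0286])*100)
plan(1,list(2.72-.08*np.arange(13)))
E
python3 -m creep '[[[0,0,-2.5],0],[[0,0,-2.5],0],[[0,0,-1.5],0],[[0,0,0],0]]'
```

```text
[0.50746359 0.94061404]
2.64: [[0.23,0.29,0],-0.08]
2.56: [[0.25,0.27,0],-0.08]
2.48: [[0.27,0.25,0],-0.08]
2.40: [[0.29,0.22,0],-0.08]
2.32: [[0.31,0.20,0],-0.08]
2.24: [[0.33,0.17,0],-0.08]
2.16: [[0.34,0.15,0],-0.08]
2.08: [[0.35,0.12,0],-0.08]
2.00: [[0.36,0.09,0],-0.08]
1.92: [[0.36,0.06,0],-0.08]
1.84: [[0.37,0.03,0],-0.08]
1.76: [[0.37,0.00,0],-0.08]
time: 2.58
tcp_pos: [0.4678, 0.0282, 0.1042]
ee_rot: [-0.0, 0.212, 0.977, -0.0]
wrist_force: [-1.0, 1.0, 0.3]
grip_width: 0.0342
gripper_force: 0.0
```

```bash
{ python3 -m creep '[[[0.2,0.4,0],0],[[0.25,0.5,0],0]]'
python3 -m creep '[[[0.23,0.29,0],-0.08]]'
python3 -m creep '[[[0.25,0.27,0],-0.08]]'
python3 -m creep '[[[0.27,0.25,0],-0.08]]'
python3 -m creep '[[[0.29,0.22,0],-0.08]]'
python3 -m creep '[[[0.31,0.20,0],-0.08]]'; } | python3 feel.py 1
```

```text
2.82 th 2.715 r 45.1 z 105.1 push -0.24 rad -1.5 fz -0.1
2.95 th 2.633 r 45.5 z 104.9 push 0.08 rad -0.4 fz -0.5
3.08 th 2.552 r 45.5 z 104.8 push 0.84 rad -0.9 fz -0.2
3.2 th 2.471 r 45.6 z 104.8 push 0.31 rad -0.1 fz -0.1
3.32 th 2.391 r 45.7 z 104.8 push -0.00 rad -0.4 fz -0.3
3.45 th 2.310 r 45.7 z 104.8 push -0.22 rad 0.1 fz -0.5
```

```bash
cat > look.py <<'E'
import sys; from h import *; import cv2
ims=[]
for n,(u,v) in zip(("top","side"),((288,180),(280,180))):
    im=arm.read_camera(n)[v-60:v+60,u-65:u+65,::-1]; ims.append(cv2.resize(im,None,fx=3,fy=3,interpolation=cv2.INTER_CUBIC))
cv2.imwrite(sys.argv[1],np.hstack(ims))
E
python3 look.py pics/c3.png
```

```text
(no output)
```

View pics/c3.png

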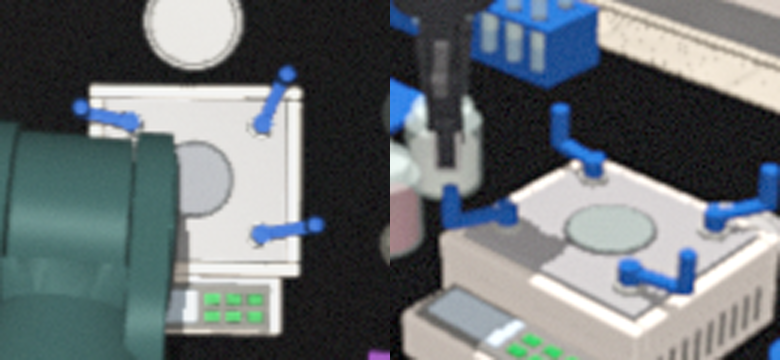

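```bash
python3 - <<'E'
from h import *
o=arm.observe(); p=o["tcp_pos"];print(p,yaw(o)); print(proj("side",p),proj("top",p))
c=np.array(F["c"][0]);t=F["th"][0]
for th in(2.72,2.4):
  q=c+.045*np.array([np.cos(th),np.sin(th)])
  for z in(.095,.11,.1227): print(th,z,proj("side",[*q,z]))
u=yaw(o)-np.pi/2
for s in(1,-1):
  for dz in (0,.01,.02): print(s,dz,proj("side",p+[s*.017*np.cos(u),s*.017*np.sin(u),dz]))
E
```

```text
[0.48667028 0.05003006 0.1047081 ] 2.314995611542251
[[233.22920195 184.21449334]] [[250.68746223 204.8610028 ]]
2.72 0.095 [[234.15754145 194.20346244]]
2.72 0.11 [[233.95098083 188.49200224]]
2.72 0.1227 [[233.77381227 183.59395841]]
2.4 0.095 [[232.90979368 191.00030377]]
2.4 0.11 [[232.69684832 185.32770933]]
2.4 0.1227 [[232.51422741 180.46364577]]
1 0 [[233.57584969 180.4940495 ]]
1 0.01 [[233.43980949 176.7444577 ]]
1 0.02 [[233.30252912 172.96107795]]
-1 0 [[232.8735636  188.03126461]]
-1 0.01 [[232.73078471 184.21882105]]
-1 0.02 [[232.5866707  180.37114424]]
```

```bash
python3 - <<'E'
from h import *; import cv2
a=cv2.imread("pics/side0.png"); b=arm.read_camera("side")[:,:,::-1]
f=lambda i:cv2.resize((255*(i[150:215,215:275]/255.)**.5).astype(np.uint8),None,fx=6.5,fy=6.5,interpolation=cv2.INTER_CUBIC)
cv2.imwrite("pics/c4.png",np.hstack([f(a),f(b)]))
E
```

```text
(no output)
```

View pics/c4.png

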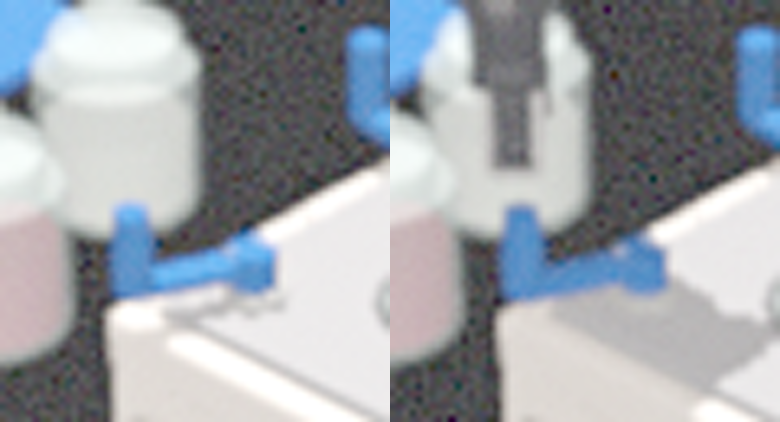

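The post hasn't moved. The fingertips (crop 512,165) sit clearly above the post top (520,205), so I'll back up and straddle it lower, watching fz.

```bash
{ python3 -m creep '[[[-0.9,-1.1,0],0.18],[[-0.98,-1.08,0],0.18],[[0,0,0],0.045],[[0,0,-0.6],0]]'
python3 -m creep '[[[0,0,-0.4],0],[[0,0,0],0]]'
python3 -m creep '[[[0,0,-0.4],0],[[0,0,0],0]]'; } | python3 feel.py 1
python3 - <<'E'
from h import *; import cv2
print(yaw(arm.observe()),arm.observe()["tcp_pos"])
b=arm.read_camera("side")[:,:,::-1];a=arm.read_camera("top")[:,:,::-1]
f=lambda i:cv2.resize((255*(i/255.)**.5).astype(np.uint8),None,fx=6.5,fy=6.5,interpolation=cv2.INTER_CUBIC)
cv2.imwrite("pics/c5.png",f(b[150:215,205:285]))
E
```

```text
4.1 th 2.967 r 45.2 z 98.6 push -0.11 rad -0.3 fz -0.5
4.35 th 2.968 r 45.8 z 93.9 push -0.69 rad 0.8 fz 0.5
4.6 th 2.969 r 45.7 z 90.0 push -0.72 rad -0.5 fz -0.1
2.7207730515333988 [0.46710313 0.0279059  0.09000457]
```

View pics/c5.png

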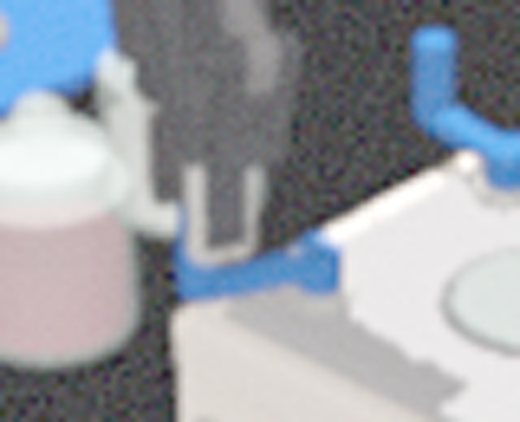

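```bash
{ python3 -m creep '[[[0,0,-0.4],0],[[0,0,-0.4],0],[[0,0,0],0]]'; python3 -m creep '[[[0.25,0.4,0],0],[[0.3,0.5,0],0]]'
python3 -m creep '[[[0.23,0.29,0],-0.08]]'
python3 -m creep '[[[0.25,0.27,0],-0.08]]'
python3 -m creep '[[[0.27,0.25,0],-0.08]]'
python3 -m creep '[[[0.29,0.22,0],-0.08]]'
python3 -m creep '[[[0.31,0.20,0],-0.08]]'; } | python3 feel.py 1
```

```text
5.08 th 2.970 r 45.8 z 81.9 push 1.22 rad 0.2 fz -0.5
5.32 th 2.727 r 45.0 z 82.4 push -0.15 rad -0.1 fz -0.2
5.45 th 2.643 r 45.1 z 82.3 push 0.97 rad 0.1 fz -0.1
5.58 th 2.562 r 45.2 z 82.3 push 0.78 rad -0.4 fz 0.2
5.7 th 2.482 r 45.1 z 82.3 push 2.06 rad -1.0 fz -0.5
5.82 th 2.401 r 45.2 z 82.3 push 1.49 rad -1.1 fz -0.3
5.95 th 2.321 r 45.3 z 82.2 push 0.86 rad -0.7 fz -1.1
```

```bash
{ python3 -m creep '[[[0.33,0.17,0],-0.08]]'
python3 -m creep '[[[0.34,0.15,0],-0.08]]'
python3 -m creep '[[[0.35,0.12,0],-0.08]]'; } | python3 feel.py 1; python3 - <<'E'
from h import *
plan(1,list(2.08-.06*np.arange(7)))
print('s3');plan(3,list(5.85-.08*np.arange(13)))
E
```

```text
6.08 th 2.241 r 45.3 z 82.2 push 1.22 rad -0.2 fz -0.4
6.2 th 2.159 r 45.3 z 82.2 push 0.88 rad 0.4 fz -0.2
6.32 th 2.077 r 45.3 z 82.2 push 0.69 rad -0.3 fz -0.2
2.02: [[0.27,0.07,0],-0.06]
1.96: [[0.27,0.06,0],-0.06]
1.90: [[0.27,0.04,0],-0.06]
1.84: [[0.28,0.02,0],-0.06]
1.78: [[0.28,0.01,0],-0.06]
1.72: [[0.28,-0.01,0],-0.06]
s3
5.77: [[-0.24,-0.28,0],-0.08]
5.69: [[-0.26,-0.26,0],-0.08]
5.61: [[-0.28,-0.24,0],-0.08]
5.53: [[-0.30,-0.22,0],-0.08]
5.45: [[-0.31,-0.20,0],-0.08]
5.37: [[-0.33,-0.17,0],-0.08]
5.29: [[-0.34,-0.14,0],-0.08]
5.21: [[-0.35,-0.12,0],-0.08]
5.13: [[-0.36,-0.09,0],-0.08]
5.05: [[-0.36,-0.06,0],-0.08]
4.97: [[-0.37,-0.03,0],-0.08]
4.89: [[-0.37,0.00,0],-0.08]
```

```bash
{ python3 -m creep '[[[0.27,0.07,0],-0.06]]'
python3 -m creep '[[[0.27,0.06,0],-0.06]]'
python3 -m creep '[[[0.27,0.04,0],-0.06]]'
python3 -m creep '[[[0.28,0.02,0],-0.06]]'; } | python3 feel.py 1
```

```text
6.45 th 2.018 r 45.3 z 82.1 push 2.34 rad -1.1 fz -0.6
6.58 th 1.959 r 45.3 z 82.1 push 3.58 rad -2.7 fz -1.5
6.7 th 1.899 r 45.2 z 82.1 push 2.45 rad -0.9 fz -1.7
6.82 th 1.841 r 45.2 z 82.0 push 2.93 rad -2.0 fz -1.1
```

```bash
{ python3 -m creep '[[[0.28,0.01,0],-0.06]]'
python3 -m creep '[[[0.14,0,0],-0.03]]'; } | python3 feel.py 1
python3 -m creep '[[[-0.5,0,0],0],[[-0.5,0,2],0],[[0,0,4],0.1]]'; python3 - <<'E'
from h import *
o=arm.observe();t=5.85;c=np.array(F["c"][2]);p=c+.045*np.array([np.cos(t),np.sin(t)])
print(yaw(o),t-np.pi-yaw(o),(p-o["tcp_pos"][:2])*100)
E
```

```text
6.95 th 1.782 r 45.1 z 82.0 push 3.25 rad -3.0 fz -0.8
7.08 th 1.748 r 45.2 z 82.0 push 4.86 rad -3.6 fz -1.5
time: 7.45
tcp_pos: [0.5004, 0.0559, 0.1423]
ee_rot: [-0.001, 0.6, 0.8, -0.0]
wrist_force: [1.2, -0.3, -0.0]
grip_width: 0.0344
gripper_force: 0.0
1.8538027706623792 0.8546045757478273 [ 14.90737305 -18.48990713]
```

```bash
python3 -m creep '[[[2.98,-3.7,0],0.171],[[2.98,-3.7,0],0.171],[[2.98,-3.7,0],0.171],[[2.98,-3.7,0],0.171],[[2.98,-3.7,0],0.171],[[0,0,-2],0],[[0,0,-2],0],[[0,0,-1],0],[[0,0,-1],0],[[0,0,0],0]]'; { python3 -m creep '[[[-0.2,-0.4,0],0],[[-0.22,-0.5,0],0]]'
python3 -m creep '[[[-0.24,-0.28,0],-0.08]]'
python3 -m creep '[[[-0.26,-0.26,0],-0.08]]'
python3 -m creep '[[[-0.28,-0.24,0],-0.08]]'
python3 -m creep '[[[-0.30,-0.22,0],-0.08]]'; } | python3 feel.py 3
```

```text
time: 8.7
tcp_pos: [0.6503, -0.1292, 0.0821]
ee_rot: [-0.0, 0.216, 0.976, 0.0]
wrist_force: [-0.5, 0.1, -0.2]
grip_width: 0.0341
gripper_force: 0.0
8.95 th -0.429 r 47.5 z 82.8 push 0.34 rad 0.8 fz 0.7
9.07 th -0.510 r 47.4 z 82.7 push 1.21 rad -0.4 fz 0.6
9.2 th -0.587 r 47.4 z 82.7 push 0.90 rad -0.1 fz 0.0
9.32 th -0.664 r 47.4 z 82.7 push 1.60 rad -0.9 fz -1.6
9.45 th -0.741 r 47.2 z 82.6 push 1.88 rad -0.2 fz -1.3
```

```bash
{ python3 -m creep '[[[-0.31,-0.20,0],-0.08]]'
python3 -m creep '[[[-0.33,-0.17,0],-0.08]]'
python3 -m creep '[[[-0.34,-0.14,0],-0.08]]'; } | python3 feel.py 3
```

```text
9.57 th -0.819 r 47.2 z 82.6 push 2.37 rad -0.3 fz -2.1
9.7 th -0.897 r 47.1 z 82.6 push 3.82 rad 0.4 fz -2.0
9.82 th -0.971 r 47.0 z 82.6 push 4.09 rad -0.3 fz -2.7
```

```bash
python3 -m creep '[[[0.4,0.3,0],0],[[0.4,0.3,2],-0.1],[[0,0,4],-0.1]]'; python3 - <<'E'
from h import *
o=arm.observe();t=4.859;c=np.array(F["c"][1]);p=c+.045*np.array([np.cos(t),np.sin(t)])
print(yaw(o),t-np.pi-yaw(o),(p-o["tcp_pos"][:2])*100,(.142-.06-o["tcp_pos"][2])*100,(tcp(2,t)-p)*100)
plan(2,list(t-.08*np.arange(14)))
E
```

```text
time: 10.2
tcp_pos: [0.6333, -0.1471, 0.1419]
ee_rot: [-0.001, 0.563, 0.826, -0.0]
wrist_force: [0.7, -0.3, -0.1]
grip_width: 0.0342
gripper_force: 0.0
1.9449990414860667 -0.22759169507585986 [-11.81439875  -0.69787794] -5.9910795657246965 [-0.98927184 -0.14608635]
4.78: [[-0.37,0.04,0],-0.08]
4.70: [[-0.36,0.07,0],-0.08]
4.62: [[-0.36,0.10,0],-0.08]
4.54: [[-0.35,0.13,0],-0.08]
4.46: [[-0.33,0.15,0],-0.08]
4.38: [[-0.32,0.18,0],-0.08]
4.30: [[-0.31,0.21,0],-0.08]
4.22: [[-0.29,0.23,0],-0.08]
4.14: [[-0.27,0.25,0],-0.08]
4.06: [[-0.25,0.27,0],-0.08]
3.98: [[-0.23,0.29,0],-0.08]
3.90: [[-0.20,0.31,0],-0.08]
3.82: [[-0.18,0.32,0],-0.08]
```

```bash
python3 -m creep '[[[-3.94,-0.23,0],-0.076],[[-3.94,-0.23,0],-0.076],[[-3.94,-0.23,0],-0.076],[[0,0,-2],0],[[0,0,-2],0],[[0,0,-1],0],[[0,0,-1],0],[[0,0,0],0]]'; { python3 -m creep '[[[-0.5,-0.07,0],0],[[-0.5,-0.07,0],0]]'
python3 -m creep '[[[-0.37,0.04,0],-0.08]]'
python3 -m creep '[[[-0.36,0.07,0],-0.08]]'
python3 -m creep '[[[-0.36,0.10,0],-0.08]]'
python3 -m creep '[[[-0.35,0.13,0],-0.08]]'; } | python3 feel.py 2
```

```text
time: 11.2
tcp_pos: [0.5155, -0.1543, 0.0819]
ee_rot: [-0.0, 0.653, 0.757, -0.0]
wrist_force: [-0.2, 0.1, -0.2]
grip_width: 0.0345
gripper_force: 0.0
11.45 th -1.421 r 46.6 z 82.7 push -0.68 rad -0.1 fz -0.2
11.58 th -1.501 r 46.6 z 82.7 push 0.77 rad 0.2 fz -0.0
11.7 th -1.580 r 46.6 z 82.6 push 1.18 rad -1.2 fz -1.0
11.82 th -1.660 r 46.6 z 82.7 push 1.08 rad 0.4 fz -0.6
11.95 th -1.738 r 46.5 z 82.6 push 1.42 rad 0.3 fz -1.0
```

```bash
{ python3 -m creep '[[[-0.33,0.15,0],-0.08]]'
python3 -m creep '[[[-0.32,0.18,0],-0.08]]'
python3 -m creep '[[[-0.31,0.21,0],-0.08]]'; } | python3 feel.py 2
```

```text
12.08 th -1.818 r 46.5 z 82.6 push 2.25 rad -0.2 fz -0.6
12.2 th -1.894 r 46.5 z 82.7 push 2.72 rad 0.4 fz -1.9
12.32 th -1.973 r 46.4 z 82.7 push 2.46 rad 0.2 fz -2.5
```

```bash
{ python3 -m creep '[[[-0.29,0.23,0],-0.08]]'; } | python3 feel.py 2;  python3 -m creep '[[[0.4,-0.4,0],0],[[0.4,-0.4,2],0],[[0,0,4],0.1]]'; python3 - <<'E'
from h import *
o=arm.observe();t=1.368;c=np.array(F["c"][3]);p=c+.045*np.array([np.cos(t),np.sin(t)])
print(yaw(o),t-yaw(o),(p-o["tcp_pos"][:2])*100,(.082-o["tcp_pos"][2])*100,(tcp(4,t)-p)*100)
plan(4,list(t-.08*np.arange(14)))
E
```

```text
12.45 th -2.050 r 46.4 z 82.7 push 2.79 rad 0.5 fz -3.1
time: 12.82
tcp_pos: [0.4862, -0.1529, 0.1422]
ee_rot: [-0.001, 0.831, 0.557, -0.001]
wrist_force: [0.2, -0.4, -0.5]
grip_width: 0.034
gripper_force: 0.0
1.1815246790770377 0.18647532092296237 [13.21717988 20.68848759] -6.020700084631124 [ 0.9795072  -0.20140914]
1.29: [[0.33,-0.16,0],-0.08]
1.21: [[0.32,-0.19,0],-0.08]
1.13: [[0.30,-0.21,0],-0.08]
1.05: [[0.28,-0.24,0],-0.08]
0.97: [[0.26,-0.26,0],-0.08]
0.89: [[0.24,-0.28,0],-0.08]
0.81: [[0.22,-0.30,0],-0.08]
0.73: [[0.19,-0.31,0],-0.08]
0.65: [[0.17,-0.33,0],-0.08]
0.57: [[0.14,-0.34,0],-0.08]
0.49: [[0.11,-0.35,0],-0.08]
0.41: [[0.08,-0.36,0],-0.08]
0.33: [[0.05,-0.36,0],-0.08]
```

```bash
python3 -m creep '[[[2.64,4.14,0],0.037],[[2.64,4.14,0],0.037],[[2.64,4.14,0],0.037],[[2.64,4.14,0],0.037],[[2.64,4.14,0],0.037],[[0,0,-2],0],[[0,0,-2],0],[[0,0,-1],0],[[0,0,-1],0],[[0,0,0],0]]'; { python3 -m creep '[[[0.5,-0.1,0],0],[[0.5,-0.1,0],0]]'
python3 -m creep '[[[0.33,-0.16,0],-0.08]]'
python3 -m creep '[[[0.32,-0.19,0],-0.08]]'
python3 -m creep '[[[0.30,-0.21,0],-0.08]]'
python3 -m creep '[[[0.28,-0.24,0],-0.08]]'; } | python3 feel.py 4
```

```text
time: 14.08
tcp_pos: [0.6185, 0.054, 0.082]
ee_rot: [-0.0, 0.777, 0.63, -0.0]
wrist_force: [-0.5, -1.0, 0.1]
grip_width: 0.0341
gripper_force: 0.0
14.32 th 1.349 r 46.8 z 82.8 push 2.13 rad 1.1 fz 0.2
14.45 th 1.272 r 46.9 z 82.6 push 0.93 rad -0.1 fz 0.5
14.58 th 1.194 r 46.7 z 82.5 push 2.29 rad -1.7 fz 1.0
14.7 th 1.117 r 46.8 z 82.4 push 0.42 rad -0.4 fz -0.1
14.82 th 1.040 r 46.8 z 82.4 push 1.51 rad -1.3 fz -0.4
```

```bash
{ python3 -m creep '[[[0.26,-0.26,0],-0.08]]'
python3 -m creep '[[[0.24,-0.28,0],-0.08]]'
python3 -m creep '[[[0.22,-0.30,0],-0.08]]'; } | python3 feel.py 4
```

```text
14.95 th 0.961 r 46.8 z 82.4 push 1.27 rad -0.8 fz -0.3
15.08 th 0.883 r 46.8 z 82.4 push 1.93 rad -1.2 fz -0.7
15.2 th 0.804 r 46.7 z 82.3 push 1.92 rad -2.1 fz -0.2
```

```bash
{ python3 -m creep '[[[0.19,-0.31,0],-0.08]]'
python3 -m creep '[[[0.17,-0.33,0],-0.08]]'; } | python3 feel.py 4
```

```text
15.32 th 0.729 r 46.6 z 82.3 push 2.50 rad -1.6 fz -0.0
15.45 th 0.653 r 46.5 z 82.3 push 2.69 rad -2.2 fz -0.6
```

```bash
{ python3 -m creep '[[[0.08,-0.17,0],-0.04]]'; } | python3 feel.py 4;  python3 -m creep '[[[-0.3,0.5,0],0],[[-0.3,0.5,2],0.15],[[0,0,4],0.18]]'; python3 - <<'E'
from h import *
o=arm.observe();t=1.748;c=np.array(F["c"][0]);p=c+.045*np.array([np.cos(t),np.sin(t)])
print(yaw(o),t-yaw(o),(p-o["tcp_pos"][:2])*100,(.082-o["tcp_pos"][2])*100,(tcp(1,t)-p)*100)
plan(1,list(t-.06*np.arange(9)))
print(3);t=-.971;print((tcp(3,t)-tcp(3,t,0))*100);plan(3,list(t-.06*np.arange(9)))
E
```

```text
15.58 th 0.612 r 46.5 z 82.2 push 3.89 rad -3.0 fz -0.3
time: 15.95
tcp_pos: [0.6458, 0.0384, 0.1421]
ee_rot: [-0.0, 0.892, 0.453, -0.001]
wrist_force: [1.3, -0.4, 0.2]
grip_width: 0.034
gripper_force: 0.0
0.9401919206516132 0.8078080793483868 [-14.43612838   1.63446892] -6.01240283759067 [0.98434047 0.17627773]
1.69: [[0.28,-0.02,0],-0.06]
1.63: [[0.27,-0.04,0],-0.06]
1.57: [[0.27,-0.05,0],-0.06]
1.51: [[0.27,-0.07,0],-0.06]
1.45: [[0.26,-0.08,0],-0.06]
1.39: [[0.26,-0.10,0],-0.06]
1.33: [[0.25,-0.12,0],-0.06]
1.27: [[0.24,-0.13,0],-0.06]
3
[-0.8254506  -0.56447436]
-1.03: [[-0.26,-0.10,0],-0.06]
-1.09: [[-0.26,-0.08,0],-0.06]
-1.15: [[-0.27,-0.06,0],-0.06]
-1.21: [[-0.27,-0.05,0],-0.06]
-1.27: [[-0.27,-0.03,0],-0.06]
-1.33: [[-0.28,-0.01,0],-0.06]
-1.39: [[-0.28,0.00,0],-0.06]
-1.45: [[-0.28,0.02,0],-0.06]
```

```bash
python3 -m creep '[[[-2.88,0.33,0],0.162],[[-2.88,0.33,0],0.162],[[-2.88,0.33,0],0.162],[[-2.88,0.33,0],0.162],[[-2.92,0.32,0],0.16],[[0,0,-2],0],[[0,0,-2],0],[[0,0,-1],0],[[0,0,-1],0],[[0,0,0],0]]'; { python3 -m creep '[[[0.5,0.09,0],0],[[0.48,0.09,0],0]]'
python3 -m creep '[[[0.28,-0.02,0],-0.06]]'
python3 -m creep '[[[0.27,-0.04,0],-0.06]]'
python3 -m creep '[[[0.27,-0.05,0],-0.06]]'
python3 -m creep '[[[0.27,-0.07,0],-0.06]]'; } | python3 feel.py 1
```

```text
time: 17.2
tcp_pos: [0.502, 0.0542, 0.082]
ee_rot: [-0.0, 0.644, 0.765, -0.0]
wrist_force: [-0.1, -0.8, -0.2]
grip_width: 0.0341
gripper_force: 0.0
17.45 th 1.722 r 45.6 z 82.7 push 4.59 rad 1.9 fz 3.2
17.58 th 1.672 r 45.6 z 82.5 push 5.14 rad -1.6 fz 3.8
17.7 th 1.616 r 45.5 z 82.5 push 5.93 rad -0.6 fz 5.0
17.82 th 1.557 r 45.5 z 82.4 push 6.25 rad -1.1 fz 3.4
17.95 th 1.500 r 45.4 z 82.4 push 7.68 rad -3.1 fz 3.6
```

```bash
{ python3 -m creep '[[[0.26,-0.08,0],-0.06]]'
python3 -m creep '[[[0.22,-0.08,0],-0.05]]'; } | python3 feel.py 1;  python3 -m creep '[[[-0.5,0.1,0],0],[[-0.5,0.1,2],0.15],[[0,0,4],0.18]]'; python3 - <<'E'
from h import *
o=arm.observe();t=-.971;c=np.array(F["c"][2]);p=c+.045*np.array([np.cos(t),np.sin(t)])
print(yaw(o),t+np.pi-yaw(o),(p-o["tcp_pos"][:2])*100,(.082-o["tcp_pos"][2])*100)
E
```

```text
18.08 th 1.442 r 45.3 z 82.3 push 5.84 rad -3.5 fz 3.6
18.2 th 1.392 r 45.4 z 82.3 push 7.85 rad -3.0 fz 4.0
time: 18.58
tcp_pos: [0.5166, 0.0548, 0.1423]
ee_rot: [-0.001, 0.65, 0.76, -0.001]
wrist_force: [0.7, 0.4, 0.6]
grip_width: 0.0337
gripper_force: 0.0
1.727260721639366 0.44333193195042697 [ 11.73775951 -20.20656165] -6.025413335153178
```

```bash
python3 -m creep '[[[2.35,-4.04,0],0.089],[[2.35,-4.04,0],0.089],[[2.35,-4.04,0],0.089],[[2.35,-4.04,0],0.089],[[2.34,-4.05,0],0.089],[[0,0,-2],0],[[0,0,-2],0],[[0,0,-1],0],[[0,0,-1],0],[[0,0,0],0]]'; { python3 -m creep '[[[-0.4,-0.28,0],0],[[-0.4,-0.28,0],0]]'
python3 -m creep '[[[-0.26,-0.10,0],-0.06]]'
python3 -m creep '[[[-0.26,-0.08,0],-0.06]]'
python3 -m creep '[[[-0.27,-0.06,0],-0.06]]'
python3 -m creep '[[[-0.27,-0.05,0],-0.06]]'; } | python3 feel.py 3
```

```text
time: 19.82
tcp_pos: [0.6349, -0.1473, 0.082]
ee_rot: [-0.0, 0.469, 0.883, -0.0]
wrist_force: [-0.5, -0.3, -0.3]
grip_width: 0.0344
gripper_force: 0.0
20.08 th -0.950 r 47.0 z 82.8 push 0.14 rad -0.2 fz 0.6
20.2 th -1.007 r 46.9 z 82.8 push 3.29 rad -0.6 fz -0.3
20.32 th -1.060 r 46.8 z 82.8 push 4.18 rad -1.2 fz -0.8
20.45 th -1.117 r 46.7 z 82.8 push 4.88 rad -0.3 fz -1.3
20.58 th -1.173 r 46.6 z 82.8 push 5.48 rad -0.7 fz -1.7
```

```bash
{ python3 -m creep '[[[-0.27,-0.03,0],-0.06]]'
python3 -m creep '[[[-0.28,-0.01,0],-0.06]]'
python3 -m creep '[[[-0.28,0,0],-0.06]]'; } | python3 feel.py 3
```

```text
20.7 th -1.230 r 46.5 z 82.8 push 6.11 rad -0.7 fz -1.2
20.82 th -1.286 r 46.5 z 82.8 push 6.28 rad 0.4 fz -2.7
20.95 th -1.344 r 46.5 z 82.9 push 6.71 rad 0.4 fz -2.9
```

```bash
{ python3 -m creep '[[[-0.28,0.02,0],-0.06]]'
python3 -m creep '[[[-0.27,0.04,0],-0.06]]'; } | python3 feel.py 3;  python3 -m creep '[[[0.5,-0.05,0],0],[[0.5,-0.05,2],-0.1],[[0,0,4],-0.18]]'; python3 - <<'E'
from h import *
o=arm.observe();t=-2.05;c=np.array(F["c"][1]);p=c+.045*np.array([np.cos(t),np.sin(t)])
print(yaw(o),t+np.pi-yaw(o),(p-o["tcp_pos"][:2])*100,(.082-o["tcp_pos"][2])*100,(tcp(2,t)-p)*100)
plan(2,list(t-.06*np.arange(11)))
t=.612;p=tcp(4,t,0);print((tcp(4,t)-p)*100);plan(4,list(t-.06*np.arange(11)))
E
```

```text
21.08 th -1.402 r 46.4 z 82.9 push 7.04 rad 0.5 fz -3.4
21.2 th -1.458 r 46.3 z 82.9 push 7.15 rad -0.4 fz -3.6
time: 21.58
tcp_pos: [0.6121, -0.1568, 0.1419]
ee_rot: [-0.001, 0.783, 0.622, -0.001]
wrist_force: [1.0, -0.3, -0.1]
grip_width: 0.034
gripper_force: 0.0
1.342459166579408 -0.2508665129896146 [-12.41890346   0.72994475] -5.989350446622434 [-0.88736237  0.46107269]
-2.11: [[-0.21,0.18,0],-0.06]
-2.17: [[-0.20,0.20,0],-0.06]
-2.23: [[-0.18,0.21,0],-0.06]
-2.29: [[-0.17,0.22,0],-0.06]
-2.35: [[-0.16,0.23,0],-0.06]
-2.41: [[-0.14,0.24,0],-0.06]
-2.47: [[-0.13,0.24,0],-0.06]
-2.53: [[-0.11,0.25,0],-0.06]
-2.59: [[-0.10,0.26,0],-0.06]
-2.65: [[-0.08,0.26,0],-0.06]
[ 0.57450561 -0.81850064]
0.55: [[0.10,-0.26,0],-0.06]
0.49: [[0.08,-0.26,0],-0.06]
0.43: [[0.07,-0.27,0],-0.06]
0.37: [[0.05,-0.27,0],-0.06]
0.31: [[0.03,-0.27,0],-0.06]
0.25: [[0.02,-0.28,0],-0.06]
0.19: [[0.00,-0.28,0],-0.06]
0.13: [[-0.02,-0.28,0],-0.06]
0.07: [[-0.03,-0.27,0],-0.06]
0.01: [[-0.05,-0.27,0],-0.06]
```

```bash
python3 -m creep '[[[-4.14,0.24,0],-0.084],[[-4.14,0.24,0],-0.084],[[-4.14,0.25,0],-0.083],[[0,0,-2],0],[[0,0,-2],0],[[0,0,-1],0],[[0,0,-1],0],[[0,0,0],0]]'; { python3 -m creep '[[[-0.44,0.23,0],0],[[-0.44,0.23,0],0]]'
python3 -m creep '[[[-0.21,0.18,0],-0.06]]'
python3 -m creep '[[[-0.20,0.20,0],-0.06]]'
python3 -m creep '[[[-0.18,0.21,0],-0.06]]'
python3 -m creep '[[[-0.17,0.22,0],-0.06]]'
python3 -m creep '[[[-0.16,0.23,0],-0.06]]'; } | python3 feel.py 2
```

```text
time: 22.58
tcp_pos: [0.4883, -0.1495, 0.0819]
ee_rot: [-0.0, 0.854, 0.521, -0.0]
wrist_force: [0.6, -0.2, -0.1]
grip_width: 0.0338
gripper_force: 0.0
22.82 th -2.042 r 45.7 z 82.6 push -0.03 rad -0.1 fz -0.3
22.95 th -2.096 r 45.6 z 82.7 push 3.47 rad -1.6 fz -0.1
23.08 th -2.152 r 45.6 z 82.7 push 3.30 rad -0.3 fz -0.6
23.2 th -2.212 r 45.4 z 82.8 push 3.81 rad -0.3 fz -1.9
23.32 th -2.269 r 45.5 z 82.8 push 4.12 rad 0.3 fz -2.7
23.45 th -2.329 r 45.5 z 82.8 push 4.83 rad -0.9 fz -3.6
```

```bash
{ python3 -m creep '[[[-0.14,0.24,0],-0.06]]'
python3 -m creep '[[[-0.13,0.24,0],-0.06]]'
python3 -m creep '[[[-0.11,0.25,0],-0.06]]'
python3 -m creep '[[[-0.10,0.26,0],-0.06]]'; } | python3 feel.py 2
```

```text
23.58 th -2.388 r 45.5 z 82.8 push 5.12 rad 0.3 fz -2.0
23.7 th -2.448 r 45.4 z 82.8 push 5.95 rad 1.3 fz -3.8
23.82 th -2.504 r 45.4 z 82.8 push 5.79 rad 0.8 fz -2.9
23.95 th -2.564 r 45.4 z 82.8 push 7.03 rad 1.8 fz -3.3
```

```bash
{ python3 -m creep '[[[-0.08,0.26,0],-0.06]]'; } | python3 feel.py 2;  python3 -m creep '[[[0.25,-0.5,0],0],[[0.25,-0.5,2],0],[[0,0,4],0]]'; python3 - <<'E'
from h import *
o=arm.observe();t=.612;p=tcp(4,t,0)
print(o["joint_positions"].round(2),yaw(o),t-yaw(o),(p-o["tcp_pos"][:2])*100,(.082-o["tcp_pos"][2])*100)
E
```

```text
24.08 th -2.621 r 45.4 z 82.8 push 7.51 rad 1.6 fz -3.6
time: 24.45
tcp_pos: [0.4691, -0.132, 0.1422]
ee_rot: [-0.001, 0.969, 0.245, -0.001]
wrist_force: [0.7, 0.3, 0.1]
grip_width: 0.0343
gripper_force: 0.0
[-0.44  0.23 -0.26  1.09  0.    2.2 ] 0.4960590908244693 0.11594090917553068 [17.70538568 16.77349997] -6.022400531590351
```

```bash
python3 -m creep '[[[3.54,3.36,0],0.05],[[3.54,3.36,0],0.05],[[3.54,3.35,0],0.05],[[3.54,3.35,0],0.05],[[3.54,3.35,0],0.05],[[0,0,-2],0],[[0,0,-2],0],[[0,0,-1],0],[[0,0,-1],0],[[0,0,0],0]]'; { python3 -m creep '[[[0.29,-0.41,0],0],[[0.29,-0.41,0],0]]'
python3 -m creep '[[[0.10,-0.26,0],-0.05]]'
python3 -m creep '[[[0.08,-0.26,0],-0.05]]'
python3 -m creep '[[[0.07,-0.27,0],-0.05]]'
python3 -m creep '[[[0.05,-0.27,0],-0.05]]'
python3 -m creep '[[[0.03,-0.27,0],-0.05]]'; } | python3 feel.py 4
```

```text
time: 25.7
tcp_pos: [0.6466, 0.0355, 0.0821]
ee_rot: [-0.0, 0.931, 0.364, -0.0]
wrist_force: [-0.5, -0.6, 0.0]
grip_width: 0.0342
gripper_force: 0.0
25.95 th 0.596 r 47.1 z 82.9 push 3.26 rad 2.5 fz 2.0
26.08 th 0.543 r 47.1 z 82.7 push 3.99 rad 0.6 fz 2.7
26.2 th 0.490 r 47.1 z 82.7 push 5.50 rad 1.2 fz 1.9
26.32 th 0.435 r 47.2 z 82.7 push 5.36 rad 1.5 fz 1.5
26.45 th 0.379 r 47.2 z 82.7 push 6.19 rad 1.3 fz 1.3
26.58 th 0.323 r 47.2 z 82.7 push 6.84 rad 2.0 fz 1.6
```

```bash
{ python3 -m creep '[[[0.02,-0.28,0],-0.05]]'
python3 -m creep '[[[0.0,-0.28,0],-0.05]]'; } | python3 feel.py 4;  python3 -m creep '[[[0,0.5,0],0],[[0,0.5,2],0.1],[[0,0,4],0.18]]'; python3 - <<'E'
from h import *
o=arm.observe();t=1.392;p=tcp(1,t,0)
print(yaw(o),t-yaw(o),(p-o["tcp_pos"][:2])*100,(tcp(1,t)-p)*100); plan(1,list(t-.04*np.arange(5)))
t=-1.458;p3=tcp(3,t,0);print(3,(p3-p)*100,(tcp(3,t)-p3)*100); plan(3,list(t-.04*np.arange(5)))
t=-2.621;p2=tcp(2,t,0);print(2,(p2-p3)*100,(tcp(2,t)-p2)*100); plan(2,list(t-.04*np.arange(5)))
E
```

```text
26.7 th 0.266 r 47.3 z 82.7 push 6.54 rad 2.4 fz 1.2
26.82 th 0.209 r 47.4 z 82.8 push 7.19 rad 2.4 fz 1.5
time: 27.2
tcp_pos: [0.6554, 0.0188, 0.1419]
ee_rot: [-0.0, 0.943, 0.334, -0.001]
wrist_force: [0.8, -0.4, -0.0]
grip_width: 0.0344
gripper_force: 0.0
0.6807778968744992 0.7112221031255007 [-13.8010002    3.59219629] [ 0.98405847 -0.17784522]
1.35: [[0.17,-0.07,0],-0.04]
1.31: [[0.17,-0.08,0],-0.04]
1.27: [[0.16,-0.09,0],-0.04]
1.23: [[0.16,-0.09,0],-0.04]
3 [  9.63376153 -20.95966703] [-0.99364524 -0.11255729]
-1.50: [[-0.18,0.02,0],-0.04]
-1.54: [[-0.18,0.03,0],-0.04]
-1.58: [[-0.18,0.04,0],-0.04]
-1.62: [[-0.18,0.04,0],-0.04]
2 [-14.41018698   2.29334683] [-0.49739437  0.86752455]
-2.66: [[-0.05,0.18,0],-0.04]
-2.70: [[-0.04,0.18,0],-0.04]
-2.74: [[-0.04,0.18,0],-0.04]
-2.78: [[-0.03,0.18,0],-0.04]
```

```bash
python3 -m creep '[[[-2.76,0.72,0],0.142],[[-2.76,0.72,0],0.142],[[-2.76,0.72,0],0.142],[[-2.76,0.72,0],0.142],[[-2.76,0.71,0],0.142],[[0,0,-2],0],[[0,0,-2],0],[[0,0,-1],0],[[0,0,-1],0],[[0,0,0],0]]'; { python3 -m creep '[[[0.49,-0.09,0],0],[[0.49,-0.09,0],0]]'
python3 -m creep '[[[0.17,-0.07,0],-0.04]]'
python3 -m creep '[[[0.17,-0.08,0],-0.04]]'; } | python3 feel.py 1
```

```text
time: 28.45
tcp_pos: [0.518, 0.0544, 0.082]
ee_rot: [-0.0, 0.77, 0.638, -0.0]
wrist_force: [0.5, 0.8, 1.2]
grip_width: 0.0343
gripper_force: 0.0
28.7 th 1.370 r 46.3 z 82.6 push 8.58 rad 2.3 fz 4.3
28.82 th 1.345 r 46.2 z 82.4 push 8.12 rad 0.2 fz 6.1
28.95 th 1.309 r 46.0 z 82.4 push 7.21 rad -0.4 fz 5.8
```

```bash
python3 -m creep '[[[-0.49,0.13,0],0],[[-0.49,0.13,2],0.1],[[0,0,4],0.18]]' | grep tcp; python3 - <<'E'
from h import *
o=arm.observe();t=-1.458;p=tcp(3,t,0)
print(yaw(o),t+np.pi-yaw(o),(p-o["tcp_pos"][:2])*100)
E
```

```text
tcp_pos: [0.5206, 0.0538, 0.1423]
1.590297636211818 0.09329501737797519 [  9.30680318 -20.86747408]
```

```bash
python3 -m creep '[[[1.86,-4.17,0],0.02],[[1.86,-4.17,0],0.02],[[1.86,-4.17,0],0.02],[[1.86,-4.17,0],0.02],[[1.86,-4.18,0],0.01],[[0,0,-2],0],[[0,0,-2],0],[[0,0,-1],0],[[0,0,-1],0],[[0,0,0],0]]'|grep tcp; { python3 -m creep '[[[-0.5,-0.05,0],0],[[-0.5,-0.05,0],0]]'
python3 -m creep '[[[-0.18,0.02,0],-0.04]]'
python3 -m creep '[[[-0.18,0.03,0],-0.04]]'
python3 -m creep '[[[-0.18,0.04,0],-0.04]]'; } | python3 feel.py 3
```

```text
tcp_pos: [0.6144, -0.1547, 0.082]
30.82 th -1.444 r 46.0 z 82.8 push -0.46 rad 0.6 fz 0.6
30.95 th -1.471 r 45.7 z 82.9 push 6.60 rad -3.0 fz -2.6
31.08 th -1.502 r 45.6 z 82.9 push 6.61 rad -1.8 fz -2.5
31.2 th -1.541 r 45.5 z 82.9 push 7.85 rad -0.8 fz -3.5
```

```bash
python3 -m creep '[[[0.5,-0.05,0],0],[[0.5,-0.05,2],-0.1],[[0,0,4],-0.18]]' | grep tcp; python3 - <<'E'
from h import *
o=arm.observe();t=-2.621;p=tcp(2,t,0)
print(yaw(o),t+np.pi-yaw(o),(p-o["tcp_pos"][:2])*100)
E
```

```text
tcp_pos: [0.6085, -0.1558, 0.1419]
1.2709245752592226 -0.7503319216694295 [-13.89217434   2.38982345]
```

```bash
python3 -m creep '[[[-2.78,0.48,0],-0.15],[[-2.78,0.48,0],-0.15],[[-2.78,0.48,0],-0.15],[[-2.78,0.48,0],-0.15],[[-2.77,0.47,0],-0.14],[[0,0,-2],0],[[0,0,-2],0],[[0,0,-1],0],[[0,0,-1],0],[[0,0,0],0]]'|grep tcp; { python3 -m creep '[[[-0.25,0.43,0],0],[[-0.25,0.43,0],0]]'
python3 -m creep '[[[-0.05,0.18,0],-0.04]]'
python3 -m creep '[[[-0.04,0.18,0],-0.04]]'
python3 -m creep '[[[-0.04,0.18,0],-0.04]]'; } | python3 feel.py 2
```

```text
tcp_pos: [0.4701, -0.132, 0.082]
33.08 th -2.618 r 45.5 z 82.7 push 1.57 rad -0.4 fz 1.8
33.2 th -2.637 r 44.9 z 82.9 push 8.20 rad 0.2 fz -3.3
33.33 th -2.671 r 44.8 z 82.9 push 8.19 rad 0.5 fz -3.1
33.45 th -2.713 r 44.9 z 82.9 push 7.11 rad 1.5 fz -3.5
```

```bash
python3 -m creep '[[[0.22,-0.5,0],0],[[0.22,-0.5,2],0],[[0,0,4],0]]' | grep tcp; python3 - <<'E'
from h import *
o=arm.observe();t=.209;p=tcp(4,t,0)
print(yaw(o),(p-o["tcp_pos"][:2])*100,(tcp(4,t)-p)*100);plan(4,list(t-.04*np.arange(4)))
E
```

```text
tcp_pos: [0.4676, -0.1279, 0.1422]
0.41535339059288023 [18.57777999 14.7067799 ] [ 0.20748176 -0.97823889]
0.17: [[-0.01,-0.18,0],-0.04]
0.13: [[-0.01,-0.18,0],-0.04]
0.09: [[-0.02,-0.18,0],-0.04]
```

```bash
python3 -m creep '[[[3.72,2.94,0],0],[[3.72,2.94,0],0],[[3.72,2.94,0],0],[[3.72,2.94,0],0],[[3.7,2.95,0],0],[[0,0,-2],0],[[0,0,-2],0],[[0,0,-1],0],[[0,0,-1],0],[[0,0,0],0]]'|grep tcp; { python3 -m creep '[[[0.1,-0.49,0],0],[[0.1,-0.49,0],0]]'
python3 -m creep '[[[-0.01,-0.18,0],-0.04]]'
python3 -m creep '[[[-0.01,-0.18,0],-0.03]]'
python3 -m creep '[[[-0.02,-0.18,0],-0.02]]'; } | python3 feel.py 4;  python3 -m creep '[[[0,0.5,0],0],[[0,0.5,2],0.1],[[0,0,4],0],[[0,0,4],0],[[0,0,0],0]]'
python3 look.py pics/c6.png
```

```text
tcp_pos: [0.6539, 0.019, 0.082]
35.33 th 0.198 r 47.2 z 82.9 push 7.78 rad 1.9 fz 2.5
35.45 th 0.177 r 47.0 z 82.7 push 7.15 rad 0.5 fz 3.2
35.58 th 0.145 r 46.9 z 82.7 push 7.73 rad 0.8 fz 2.4
35.7 th 0.111 r 47.1 z 82.8 push 8.99 rad 1.7 fz 3.5
time: 36.33
tcp_pos: [0.6571, 0.0136, 0.1854]
ee_rot: [0.001, 0.978, 0.211, 0.002]
wrist_force: [-0.7, 0.1, -0.3]
grip_width: 0.0342
gripper_force: 0.0
```

View pics/c6.png

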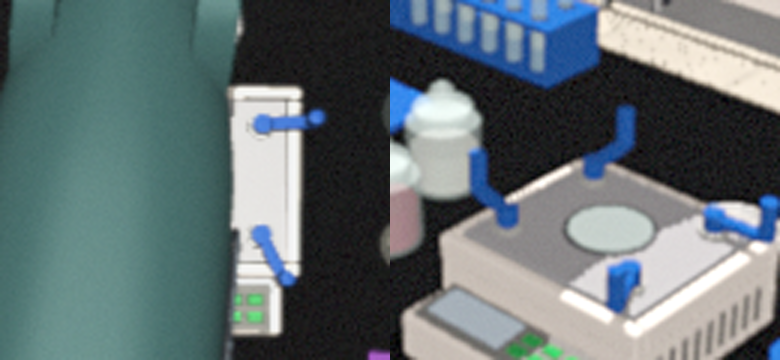

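All four levers have turned (posts at side crop 478,155; 628,110; 768,205; 620,290). The cover looks flat and the tool is clear of it.

```bash
python3 -c "
from plant import arm
print(arm.sign_off())"
```

```text
the job is handed in; nothing more can be done
None
```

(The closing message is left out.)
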